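# Stand the round-bottomed wax jar up and lock its collar

### The job

The round-bottomed glass wax jar has slumped over in its holder on the wax bench. Stand it upright in its cup and let it go, and then swing the cam lever a quarter turn to its stop, so that the two halves of the collar close tight around the jar. Keep the jar in its cup all the while, and leave the other things on the bench where they are.

Things in the scene. Friction and masses are not known exactly. Their poses are not given: they have to be found in the camera images.
- jar: Green glass jar, 0.35 kg, 148 mm long: ball-shaped body (80 mm diameter), 28 mm neck, fixed wooden ball stopper. Origin at the centre of the ball-shaped body, z along the neck to the stopper. It sits in the cup, leaning about 32 degrees to any side at first. Friction (about 0.3 in the cup) holds it at any angle; about 1 N on the stopper, along its arc, turns it.
- jar_stopper (a point): centre of the jar's stopper ball (40 mm diameter), 88 mm from the centre of the jar's body along its z
- holder: Fixed pine board 110 (x) x 225 (y, -140 to +85) x 18 mm with a ring-shaped wooden cup (80 outer, 60 inner diameter, rim 35.5 mm above the bench), two-part aluminium collar and steel cam lever. Origin on the bench below the middle of the cup, z up. Collar 76 to 86 mm above the bench, 98 mm outer diameter: its half on the +y side is fixed, the other (joint jaw) slides.
- seat (a point): fixed point on the holder where the centre of the jar's round body belongs (62 mm above the bench, over the middle of the cup)
- jaw (a joint): slide of the loose collar half along holder +y, in m: 0 = open (25 mm gap), 0.025 = the halves meet. It is driven by the cam only (0.025 times cam/1.571).
- cam (a joint): turn of the cam lever about a vertical pin, in rad: at 0 (open) the lever points along holder -y; it grows clockwise seen from above, to 1.571 at its stop (closed), where the lever points along holder -x. It stays where it is left; 1 to 3 N at the lever's post turn it.
- cam_pivot (a point): the cam's vertical pin, 105 mm from the middle of the cup along holder -y, 40 mm above the bench
- lever_post (a point): middle (68 mm above the bench) of the upright round post on the lever, 80 mm from the pin; 18 mm diameter, it stands free from 46 to 85 mm above the bench, over the flat lever bar (16 mm wide, 36 to 46 mm above the bench)
- sanding_block: beech sanding block 110 x 60 x 35 mm, bystander beside the holder; origin at the centre of its underside
- gummi: red rubber edge gummi 90 x 36 x 24 mm, bystander beside the holder; origin at the centre of its underside
- cork_block: cork block 100 x 50 x 36 mm, bystander beside the holder; origin at the centre of its underside
- flat_jar: flat-bottomed green glass jar, 68 mm diameter, 85 mm high, bystander; origin at the centre of its underside
- tin: aluminium wax tin, 76 mm diameter, 60 mm high, bystander; origin at the centre of its underside
- groove_pick: flat aluminium groove pick 160 mm long, 10 mm high, bystander; origin on its underside
- wax_brush: wax brush 120 x 60 x 44 mm, bystander; origin at the centre of its underside

How it is judged:
By the outcome, as a careful person would: the job done as asked, in the order asked, and still so for the second after the job is handed in, with the robot touching nothing.
It also fails if it takes over 48 s, if anything falls off the work surface, if the arm or the gripper's body presses on something with over 40 N, if the wrist force passes 120 N, or if a joint passes its speed limit or range.

### The arm

A 6-joint arm with a two-finger parallel gripper is mounted at the origin on the work surface. World frame = base frame: x ahead of the robot, y to its left, z up, the work surface at z = 0. Lengths are in m, angles in rad, forces in N, time in s.
With the tool pointing down it reaches from about 0.3 to 0.875 m from the base axis. Payload 6.4 kg.
Tool frame: the origin (TCP) lies at the very end of the fingers, on their centre line; the grasp point (between the pads) lies 19 mm behind it; z points along the fingers, y is the direction in which the jaws open and shut (so a half turn about z gives the same grasp; the last joint's range is limited). The gripper opens to 88 mm and grips with 3 to 60 N. Pads are 18 mm wide; open, the fingers measure 123 mm over their backs; the gripper's body (75 mm by 187 mm) begins 45 mm behind the grasp point.
Start: joints at [-1.411, 0.181, 1.607, -0, 1.354, -0.206], TCP at [0.206, -0.537, 0.239] pointing down, gripper open.
Joint ranges: [-2.99, 2.99], [-0.89, 2.07], [0.3, 2.58], [-1.14, 4.28], [0, 2.63], [-3.12, 3.12]. Speed limits (rad/s): [2.57, 2.57, 3.01, 3.14, 3.14, 3.14].

### API

Orientations are given as [roll, pitch, yaw] about the fixed x, y, z axes, in that order (R = Rz(yaw) Ry(pitch) Rx(roll)).
In Python, from workcell import r gives the robot as it stands.
- The arm moves only by the tool move_arm, never from a script. Its argument "deltas" is a list of rows, each a list of 3 entries, a list of its own where there are three numbers: the turn, a rotation vector about the tool's x, y, z in rad, then the shift along the tool's x, y, z in mm, then the closure, from -1 (fully open) to 1 (shut). A call has exactly 10 rows; each row is the pose to reach, as a shift and turn from the pose measured when the call began, along the tool's axes at that moment; what a row does not reach only later rows make up. A row lasts 1/8 s, in which the tool goes at most 62.5 mm and 10.7 degrees, less where a joint would pass 70% of its speed; a pose out of reach is approached as far as the arm can. A call with a gripper value outside its range is refused whole. The fingers move at their own pace and stop on an object; "newtons" is the grip in N (left out, the last holds). Time passes only in rows, so rows that repeat a pose let the fingers close, or fill a call up. It gives the time, the measured TCP pose, the force and the opening at its end, in the units of the state.
- r.state(): the state, without advancing time (a new reading comes with each control period).
- r.camera(name): name is "scene" or "top"; returns (picture, depth): 420x560x3 uint8, red, green, blue; 420x560 float32, m along the optical axis (not along the pixel's ray), 0 where there is no reading.
- r.camera_params(name): a dict with "intrinsics" (3x3 intrinsics, pixels), "extrinsics" (4x4, takes a point from camera to world coordinates). Camera axes: x right, y down, z forward; pixel columns grow to the right and rows downward; lengths in m; the calibration is good to about 2 mm. A picture is of the moment at which its call begins. camera_params takes no time and is no camera call.
- r.job_done(): hands the job in, once; it reports no verdict.
The state is a dict: "time_s": time; "joint_pos": joint angles; "qvel": joint speeds; "joint_efforts": joint torques, N m; "eef_pos": TCP position; "tcp_rot": TCP orientation; "ft_force": force on the tool from outside, world axes, zero at the start; "wrist_torque": the same for the moment, N m; "gripper_width": finger opening in m.
Only numpy, scipy, OpenCV 4.12 (cv2) and the standard library are available. Lean on these libraries where they do the work, as an engineer would, in place of code of your own. Each camera call takes 0.05 s, during which the arm holds its last target.

## Working session

There is one attempt and no reset: what is moved stays moved. The work goes in short steps, Python scripts to look and compute and a tool call to move; the robot and the scene stay as the last step left them, time stands still between calls to the robot, and variables do not carry over. Pictures are saved under pics/ and viewed, and the job is handed in when it is done.

Besides the shell and the picture viewer there is one more tool, called after ">>>" as name(argument=value, ...) on one line, values as JSON. move_arm: Moves the arm, as the interface text tells. Its arguments: {"type":"object","properties":{"deltas":{"type":"array","items":{"type":"array"}},"newtons":{"type":"number"}},"required":["deltas"]}

```bash
mkdir -p pics; ls; python3 - <<'E'
from workcell import r
import cv2,numpy as np
for n in("scene","top"):
    p,d=r.camera(n); cv2.imwrite(f"pics/{n}0.png",p[:,:,::-1]); np.save(f"pics/{n}0.npy",d)
    print(r.camera_params(n))
print(r.state())
E
```

```text
pics
{'intrinsics': array([[464.33099381,   0.        , 279.87288975],
       [  0.        , 464.33099381, 207.29413252],
       [  0.        ,   0.        ,   1.        ]]), 'extrinsics': array([[-0.67528007,  0.39757976, -0.62123036,  1.25591997],
       [ 0.73752029,  0.37287993, -0.56304917,  0.63630105],
       [ 0.00778738, -0.83838589, -0.54502153,  0.6950491 ],
       [ 0.        ,  0.        ,  0.        ,  1.        ]])}
{'intrinsics': array([[436.62263005,   0.        , 275.41133174],
       [  0.        , 436.62263005, 210.87423762],
       [  0.        ,   0.        ,   1.        ]]), 'extrinsics': array([[-0.0214871 , -0.99139672,  0.1291156 ,  0.44341551],
       [-0.99974444,  0.02039918, -0.00974265,  0.01489063],
       [ 0.00702498, -0.12929195, -0.99158169,  1.14798006],
       [ 0.        ,  0.        ,  0.        ,  1.        ]])}
{'time_s': 0.1, 'joint_pos': array([-1.41128736e+00,  1.81449846e-01,  1.60787446e+00, -3.86917567e-06,
        1.35378608e+00, -2.06289344e-01]), 'qvel': array([-6.27732421e-04, -9.47571076e-04, -1.56151011e-03, -3.45407402e-05,
       -6.05914026e-04,  3.77162686e-04]), 'joint_efforts': array([ 8.59067150e-04, -4.34819019e+01, -3.42693651e+01,  7.03676068e-02,
        3.40451079e-02, -4.74411456e-05]), 'eef_pos': array([ 0.2056204 , -0.53648222,  0.23792594]), 'tcp_rot': array([-3.14010632e+00, -3.07180018e-04,  3.65798914e-01]), 'ft_force': array([-0.51361443, -0.26441019, -0.73620323]), 'wrist_torque': array([-0.01071357, -0.02562815, -0.00066824]), 'gripper_width': 0.08797354368727038}
```

View pics/scene0.png

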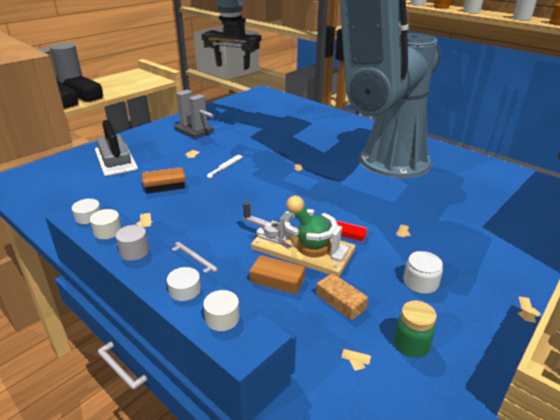

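View pics/top0.png

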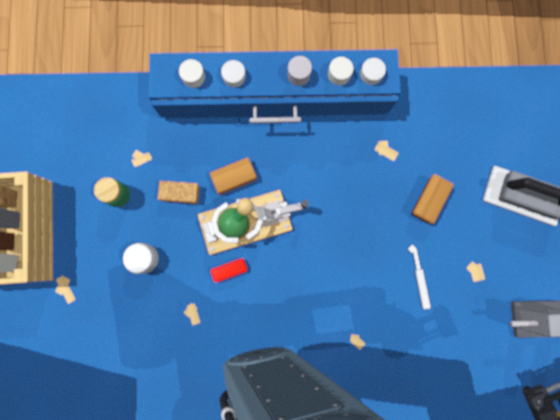

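The scene picture shows the jar leaning at about (297,205) with the lever post at (247,208). In the top picture the board is around (245,222), the stopper is near (244,206) and the dark post near (304,205). The neighbours are the sanding block (233,175), the cork (178,192) and the red gummi (229,270). Next I'll zoom in and measure.

```bash
cat > h.py <<'E'
import numpy as np,cv2
from workcell import r
def cloud(n,d):
    P=r.camera_params(n);K=P["intrinsics"];T=P["extrinsics"]
    v,u=np.mgrid[:d.shape[0],:d.shape[1]]
    X=np.stack([(u-K[0,2])/K[0,0]*d,(v-K[1,2])/K[1,1]*d,d],-1)
    return X@T[:3,:3].T+T[:3,3]
def proj(n,p):
    P=r.camera_params(n);K=P["intrinsics"];T=P["extrinsics"]
    c=(np.atleast_2d(p)-T[:3,3])@T[:3,:3]; q=c@K.T
    return q[:,:2]/q[:,2:]
def sphere(pts,R):
    from scipy.optimize import least_squares
    c0=pts.mean(0)-[0,0,R/2]
    s=least_squares(lambda c:np.linalg.norm(pts-c,axis=1)-R,c0,loss='soft_l1',f_scale=.002)
    return s.x,np.sqrt(np.mean(s.fun**2))
E
python3 - <<'E'
from h import *
t=cv2.imread("pics/top0.png");s=cv2.imread("pics/scene0.png")
a=cv2.resize(t[150:290,150:330],None,fx=4,fy=4,interpolation=2);cv2.imwrite("pics/tc.png",a)
b=cv2.resize(s[185:325,220:400],None,fx=4,fy=4,interpolation=2);cv2.imwrite("pics/sc.png",b)
d=np.load("pics/top0.npy");C=cloud("top",d)
for u,v in [(244,206),(233,222),(304,205),(233,175),(178,192),(229,270),(262,213),(205,240),(210,233)]: print(u,v,C[v,u].round(4))
d=np.load("pics/scene0.npy");C=cloud("scene",d)
for u,v in [(295,204),(318,235),(247,209),(277,272)]: print(u,v,C[v,u].round(4))
E
```

```text
244 206 [0.5853 0.0769 0.1566]
233 222 [0.5548 0.1073 0.1012]
304 205 [ 0.5948 -0.0661  0.0864]
233 175 [0.6842 0.1119 0.0367]
178 192 [0.6423 0.2539 0.0368]
229 270 [0.4403 0.1251 0.0271]
262 213 [0.5772 0.0374 0.0854]
205 240 [0.5188 0.1882 0.0122]
210 233 [0.5352 0.1726 0.0305]
295 204 [0.5998 0.0862 0.1479]
318 235 [0.5873 0.1445 0.0863]
247 209 [ 0.6073 -0.0599  0.0729]
277 272 [0.6955 0.1218 0.0346]
```

View pics/tc.png

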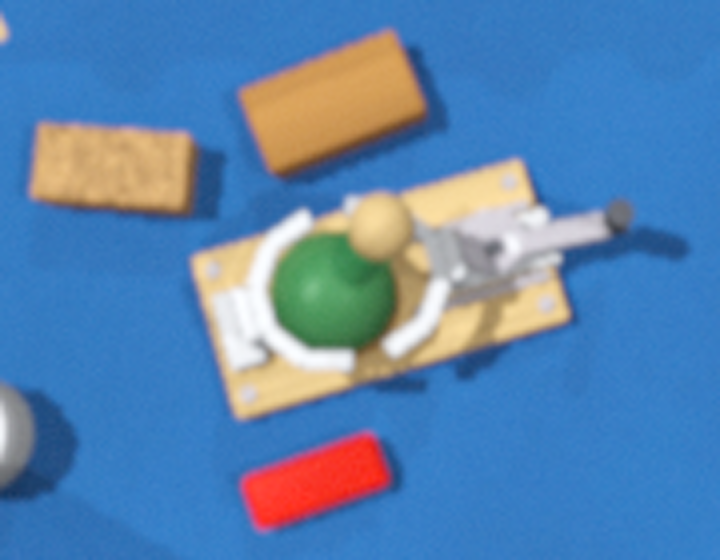

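View pics/sc.png

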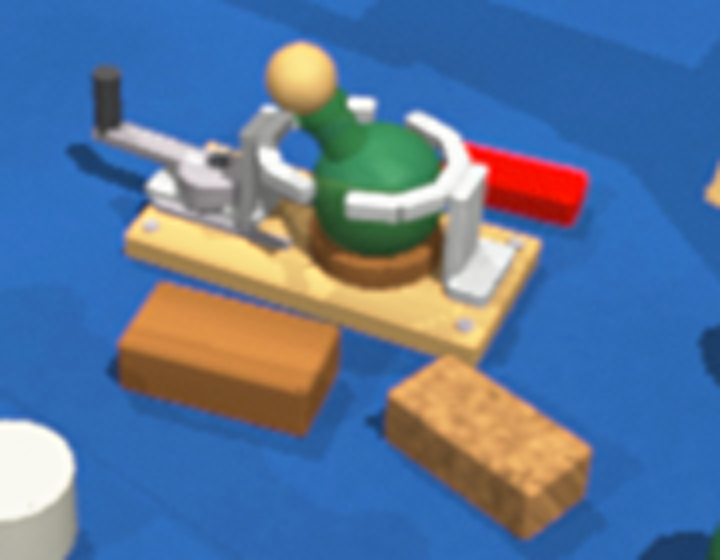

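In the top crop the board corners are at (190,255), (523,158), (573,322) and (238,420). The stopper is at (380,228), leaning right and slightly up, and the lever post top is at (618,215). The lever is open, along the board.

```bash
cat >> h.py <<'E'
def ray(n,uv,z):
    P=r.camera_params(n);K=P["intrinsics"];T=P["extrinsics"]
    uv=np.atleast_2d(uv).astype(float);D=np.c_[(uv-K[[0,1],[2,2]])/K[0,0],np.ones(len(uv))]@T[:3,:3].T
    return T[:3,3]+D*((z-T[2,3])/D[:,2:])
def jar(n,p,d,verbose=True):
    C=cloud(n,d);hsv=cv2.cvtColor(p,cv2.COLOR_RGB2HSV)
    near=(np.linalg.norm(C[...,:2]-[.56,.10],axis=-1)<.13)
    g=near&(hsv[...,0]>45)&(hsv[...,0]<85)&(hsv[...,1]>90)&(C[...,2]>.06)
    g=cv2.erode(g.astype(np.uint8),np.ones((3,3)))>0
    b,eb=sphere(C[g&(C[...,2]<.1)],.04)
    s=near&(hsv[...,0]>8)&(hsv[...,0]<28)&(hsv[...,1]>50)&(C[...,2]>.105)
    s=cv2.erode(s.astype(np.uint8),np.ones((3,3)))>0
    st,es=sphere(C[s],.02)
    print(n,"body",b.round(4),eb.round(4),g.sum(),"stop",st.round(4),es.round(4),s.sum(),"dist",np.linalg.norm(st-b).round(4))
    return b,st
E
python3 - <<'E'
from h import *
k=np.array([(190,255),(523,158),(573,322),(238,420)])/4+150-.5+.125
W=ray("top",k,.018)[:,:2];print(W.round(4))
rect=[np.linalg.norm(W[i]-W[(i+1)%4]) for i in range(4)];print(np.round(rect,4))
ey=((W[0]-W[1])+(W[3]-W[2]));ey/=np.linalg.norm(ey);yaw=np.arctan2(-ey[0],ey[1]);ex=np.array([ey[1],-ey[0]])
o=W.mean(0)+ey*.0275
print("yaw",yaw,"origin",o,"pivot",o-.105*ey,"post",o-.185*ey,"closed",o-.105*ey-.08*ex)
for n in("top","scene"):
    p=cv2.imread(f"pics/{n}0.png")[:,:,::-1].copy();d=np.load(f"pics/{n}0.npy");jar(n,p,d)
    C=cloud(n,d);m=(np.linalg.norm(C[...,:2]-(o-.185*ey),axis=-1)<.03)&(C[...,2]>.05)
    print("post pts",m.sum(),C[m].mean(0).round(4),C[m].min(0).round(3),C[m].max(0).round(3))
    hsv=cv2.cvtColor(p,cv2.COLOR_RGB2HSV)
E
```

```text
[[ 0.5882  0.2078]
 [ 0.6479 -0.0105]
 [ 0.5392 -0.0405]
 [ 0.4805  0.1768]]
[0.2263 0.1127 0.225  0.112 ]
yaw 0.2654642636315751 origin [0.5567479  0.10995014] pivot [0.58429542 0.0086282 ] post [ 0.605284   -0.06856946] closed [ 0.50709775 -0.01236038]
top body [0.5584 0.1109 0.0603] 0.0015 515 stop [0.5887 0.076  0.1351] 0.0014 136 dist 0.088
post pts 54 [ 0.6006 -0.0676  0.0798] [ 0.593 -0.077  0.052] [ 0.61  -0.06   0.089]
scene body [0.5581 0.1099 0.061 ] 0.0018 396 stop [0.5886 0.0745 0.1358] 0.0014 165 dist 0.0882
post pts 102 [ 0.6058 -0.0651  0.0708] [ 0.595 -0.077  0.051] [ 0.613 -0.057  0.087]
```

```bash
cat >> h.py <<'E'
from scipy.spatial.transform import Rotation as Ro
B=np.array([.5577,.1102,.062]); EY=np.array([-.2624,.965,0]); EX=np.array([.965,.2624,0])
def tool(axis,jaw):
    z=-np.array(axis)/np.linalg.norm(axis); y=np.array(jaw)-np.dot(jaw,z)*z; y/=np.linalg.norm(y)
    return np.stack([np.cross(y,z),y,z],1)
def delta(p,R):
    s=r.state();R0=Ro.from_euler('xyz',s['tcp_rot'])
    rv=(R0.inv()*Ro.from_matrix(R)).as_rotvec(); sh=R0.inv().apply(np.array(p)-s['eef_pos'])*1000
    return rv.round(3),sh.round(1)
def st():
    s=r.state();print(s['time_s'],s['eef_pos'].round(4),s['tcp_rot'].round(3),s['ft_force'].round(2),s['gripper_width'].round(4),s['joint_pos'].round(2))
E
python3 - <<'E'
from h import *
b=np.array([.558,.1103,.062]);s=np.array([.5887,.0753,.1358]);a=s-b;print(np.linalg.norm(a));a/=np.linalg.norm(a)
lean=np.array([a[0],a[1],0]);lean/=np.linalg.norm(lean);jaw=[-lean[1],lean[0],0]
R=tool(a,jaw);print(R,np.degrees(np.arccos(a[2])))
print("pre",s+a*.08,delta(s+a*.08,R)); print("grasp",delta(s-a*.019,R))
Rv=tool([0,0,1],jaw);print("via vertical",delta(s+[0,0,.13],Rv))
E
```

```text
0.08725783632430956
[[-5.57714256e-01  7.51777794e-01 -3.51830865e-01]
 [ 6.35830586e-01  6.59416522e-01  4.01110106e-01]
 [ 5.33548756e-01 -9.75442280e-18 -8.45769310e-01]] 32.245545028351884
pre [0.61684647 0.04321119 0.20346154] (array([ 0.539,  0.374, -1.867]), array([ 591.4, -394.2,   35.2]))
grasp (array([ 0.539,  0.374, -1.867]), array([ 573. , -443.6,  119. ]))
via vertical (array([-1.000e-03, -2.000e-03, -1.925e+00]), array([ 576.6, -434.3,  -27.1]))
```

>>> move_arm(deltas=[[[0,0,-0.1],[30,-22,-10],-1],[[0,0,-0.25],[75,-56,-20],-1],[[0,0,-0.42],[125,-94,-30],-1],[[0,0,-0.59],[175,-132,-30],-1],[[0,0,-0.76],[225,-170,-30],-1],[[0,0,-0.93],[275,-208,-30],-1],[[0,0,-1.1],[325,-246,-30],-1],[[0,0,-1.27],[375,-284,-30],-1],[[0,0,-1.42],[420,-318,-30],-1],[[0,0,-1.52],[450,-340,-30],-1]])

```text
time_s: 1.35
eef_pos: [0.5049, -0.0554, 0.2683]
tcp_rot: [-3.142, -0.002, 1.892]
ft_force: [-0.9, -0.7, -0.2]
gripper_width: 0.0883
```

```bash
cat > g.py <<'E'
from h import *
b=np.array([.558,.1103,.062]);s=np.array([.5887,.0753,.1358]);a=s-b;a/=np.linalg.norm(a)
lean=np.array([a[0],a[1],0]);lean/=np.linalg.norm(lean);jaw=[-lean[1],lean[0],0]
R=tool(a,jaw)
E
python3 - <<'E'
from g import *
st();print(delta(s+a*.07,R),delta(s-a*.019,R))
E
```

```text
Traceback (most recent call last):
  File "h.py", line 42, in st
    s=r.state();print(s['time_s'],s['eef_pos'].round(4),s['tcp_rot'].round(3),s['ft_force'].round(2),s['gripper_width'].round(4),s['joint_pos'].round(2))
                                                                                                     ^^^^^^^^^^^^^^^^^^^^^^^^
AttributeError: 'float' object has no attribute 'round'
```

```bash
sed -i "s/s\['gripper_width'\].round(4)/round(s['gripper_width'],4)/" h.py
python3 - <<'E'
from g import *
st();print(delta(s+a*.07,R),delta(s-a*.019,R))
E
```

```text
1.35 [ 0.5049 -0.0554  0.2683] [-3.142e+00 -2.000e-03  1.892e+00] [-0.87 -0.71 -0.24] 0.0883 [-0.34  0.    1.74  0.    1.4  -0.67]
(array([ 0.113,  0.553, -0.388]), array([ 63.1, 135.3,  73.4])) (array([ 0.113,  0.553, -0.388]), array([106.7, 116.9, 148.8]))
```

>>> move_arm(deltas=[[[0.01,0.06,-0.04],[6,14,3],-1],[[0.03,0.13,-0.09],[14,32,10],-1],[[0.04,0.2,-0.14],[23,50,20],-1],[[0.055,0.27,-0.19],[32,68,30],-1],[[0.07,0.34,-0.24],[40,86,41],-1],[[0.08,0.41,-0.29],[48,104,52],-1],[[0.095,0.48,-0.34],[56,121,63],-1],[[0.113,0.553,-0.388],[63,135,73],-1],[[0.113,0.553,-0.388],[63,135,73],-1],[[0.113,0.553,-0.388],[63,135,73],-1]])

```text
time_s: 2.6
eef_pos: [0.6128, 0.0469, 0.1954]
tcp_rot: [-3.14, -0.562, 2.29]
ft_force: [0.3, 0.7, 0.2]
gripper_width: 0.0883
```

```bash
python3 - <<'E'
from g import *
st();print(delta(s+a*.07,R),delta(s-a*.019,R))
for n in("scene","top"):
    p,d=r.camera(n)
    p=p[:,:,::-1]; x,y=(190,120) if n=="scene" else (150,130)
    cv2.imwrite(f"pics/pre_{n}.png",cv2.resize(p[y:y+170,x:x+220],None,fx=3,fy=3))
E
```

```text
2.6 [0.6128 0.0469 0.1954] [-3.14  -0.562  2.29 ] [0.31 0.68 0.2 ] 0.0883 [-0.27  0.59  1.25  0.3   1.78 -1.  ]
(array([-0.   ,  0.001, -0.001]), array([-0.3,  0.6,  0.3])) (array([-0.   ,  0.001, -0.001]), array([-0.2,  0.6, 89.3]))
```

View pics/pre_scene.png

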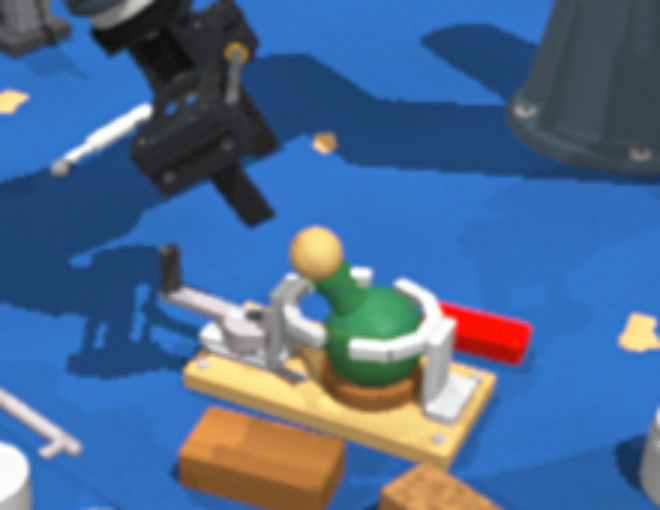

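The gripper is tilted in line with the jar's neck, with the fingertips at about (265,215) above the stopper at (315,252). I'll advance along the neck and grip.

>>> move_arm(deltas=[[[0,0,0],[0,0.5,12],-1],[[0,0,0],[0,0.5,28],-1],[[0,0,0],[0,0.5,44],-1],[[0,0,0],[0,0.5,60],-1],[[0,0,0],[0,0.5,74],-1],[[0,0,0],[0,0.5,84],-1],[[0,0,0],[0,0.5,89],-1],[[0,0,0],[0,0.5,89],-1],[[0,0,0],[0,0.5,89],0],[[0,0,0],[0,0.5,89],0.1]], newtons=6)

```text
time_s: 3.95
eef_pos: [0.5827, 0.0825, 0.1216]
tcp_rot: [3.141, -0.56, 2.29]
ft_force: [-0.7, -0.5, -0.8]
gripper_width: 0.0704
```

>>> move_arm(deltas=[[[0,0,0],[0,0,0],0.1],[[0,0,0],[0,0,0],0.2],[[0,0,0],[0,0,0],0.3],[[0,0,0],[0,0,0],0.4],[[0,0,0],[0,0,0],0.5],[[0,0,0],[0,0,0],0.6],[[0,0,0],[0,0,0],0.6],[[0,0,0],[0,0,0],0.6],[[0,0,0],[0,0,0],0.6],[[0,0,0],[0,0,0],0.6]], newtons=6)

```text
time_s: 5.2
eef_pos: [0.5827, 0.0825, 0.1216]
tcp_rot: [3.141, -0.56, 2.29]
ft_force: [-0.7, -0.2, 1.1]
gripper_width: 0.0392
```

```bash
python3 - <<'E'
from g import *
st()
S=r.state();Rn=Ro.from_euler('xyz',S['tcp_rot']);g=S['eef_pos']-.019*Rn.as_matrix()[:,2];print("grasp pt",g,g-s)
for n in("scene","top"):
    p,d=r.camera(n)
    p=p[:,:,::-1]; x,y=(190,120) if n=="scene" else (150,130)
    cv2.imwrite(f"pics/gr_{n}.png",cv2.resize(p[y:y+170,x:x+220],None,fx=3,fy=3))
E
```

```text
5.2 [0.5827 0.0825 0.1216] [ 3.141 -0.56   2.29 ] [-0.69 -0.16  1.06] 0.0392 [-0.23  0.6   1.39  0.31  1.62 -1.01]
grasp pt [0.58928692 0.07492488 0.13769517] [ 0.00058692 -0.00037512  0.00189517]
```

View pics/gr_scene.png

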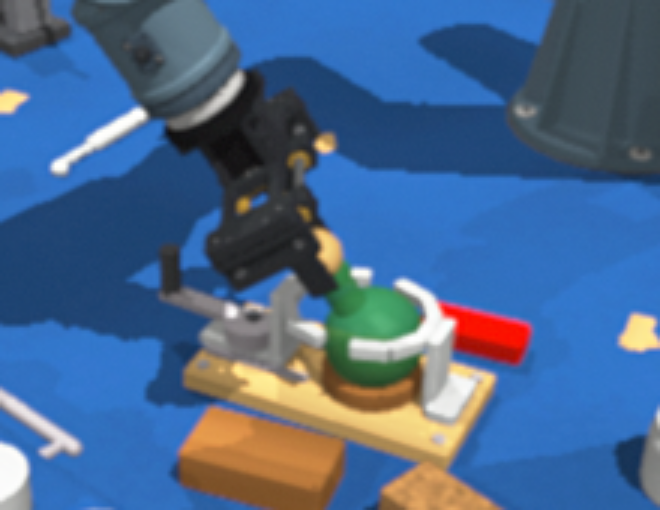

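The stopper is held between the fingers at (320,255), with an opening of 39.2 mm against the 40 mm ball. Now I'll turn the tool about the centre of the jar's body.

>>> move_arm(deltas=[[[0,-0.04,0],[2.8,0,0.1],0.6],[[0,-0.11,0],[7.7,0,0.4],0.6],[[0,-0.18,0],[12.6,0,1.1],0.6],[[0,-0.25,0],[17.4,0,2.2],0.6],[[0,-0.32,0],[22.2,0,3.6],0.6],[[0,-0.39,0],[26.8,0,5.3],0.6],[[0,-0.46,0],[31.3,0,7.3],0.6],[[0,-0.52,0],[35.0,0,9.3],0.6],[[0,-0.56,0],[37.4,0,10.8],0.6],[[0,-0.56,0],[37.4,0,10.8],0.6]], newtons=6)

```text
time_s: 6.55
eef_pos: [0.5574, 0.1115, 0.1326]
tcp_rot: [3.141, 0.001, 2.291]
ft_force: [-0.7, -0.3, 0.5]
gripper_width: 0.0393
```

```bash
python3 - <<'E'
from g import *
st()
for n in("scene","top"):
    p,d=r.camera(n)
    try: jar(n,p,d)
    except Exception as e: print(n,e)
    p=p[:,:,::-1]; x,y=(190,120) if n=="scene" else (150,130)
    cv2.imwrite(f"pics/up_{n}.png",cv2.resize(p[y:y+170,x:x+220],None,fx=3,fy=3))
E
```

```text
6.55 [0.5574 0.1115 0.1326] [3.141e+00 1.000e-03 2.291e+00] [-0.65 -0.28  0.53] 0.0393 [-0.01  0.28  1.71  0.    1.14 -0.73]
scene body [0.5579 0.1102 0.0613] 0.0015 364 stop [0.5767 0.1179 0.2103] 0.0225 16 dist 0.1504
top Initial guess is outside of provided boundsh.py:14: RuntimeWarning: Mean of empty slice.
  c0=pts.mean(0)-[0,0,R/2]
  ret = um.true_divide(
```

View pics/up_scene.png

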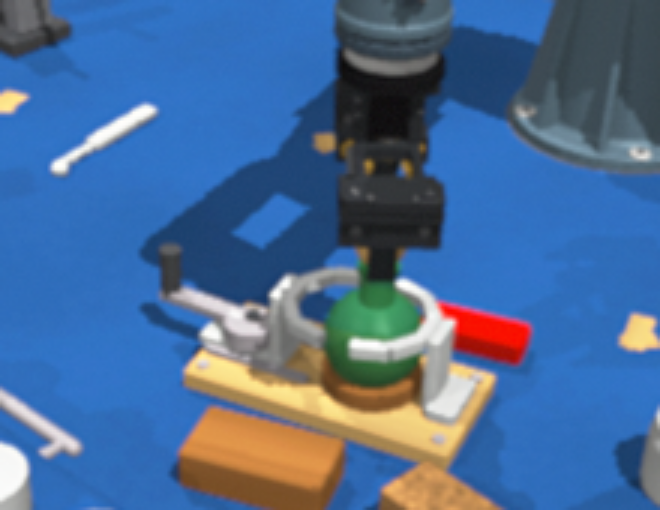

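The jar's neck now stands vertical at (378,285) and the body is still in the cup. I'll let go and retreat straight up.

>>> move_arm(deltas=[[[0,0,0],[0,0,0],0.1],[[0,0,0],[0,0,0],-0.2],[[0,0,0],[0,0,0],-0.6],[[0,0,0],[0,0,0],-1],[[0,0,0],[0,0,0],-1],[[0,0,0],[0,0,-5],-1],[[0,0,0],[0,0,-25],-1],[[0,0,0],[0,0,-60],-1],[[0,0,0],[0,0,-85],-1],[[0,0,0],[0,0,-95],-1]])

```text
time_s: 7.9
eef_pos: [0.5588, 0.1108, 0.2297]
tcp_rot: [3.138, 0.002, 2.29]
ft_force: [0.6, 0.2, -0.5]
gripper_width: 0.0879
```

```bash
python3 - <<'E'
from g import *
st()
p,d=r.camera("scene");B,S=jar("scene",p,d);v=S-B;print("tilt deg",np.degrees(np.arccos(v[2]/np.linalg.norm(v))),v)
cv2.imwrite("pics/rel_scene.png",cv2.resize(p[120:290,190:410,::-1],None,fx=3,fy=3))
E
```

```text
7.9 [0.5588 0.1108 0.2297] [3.138e+00 2.000e-03 2.290e+00] [ 0.56  0.21 -0.51] 0.0879 [-0.01  0.17  1.63  0.    1.33 -0.73]
scene body [0.5583 0.1102 0.0608] 0.0016 403 stop [0.5583 0.1104 0.1509] 0.0428 180 dist 0.0901
tilt deg 0.12664552276827895 [3.72167040e-06 1.99089676e-04 9.00858728e-02]
```

View pics/rel_scene.png

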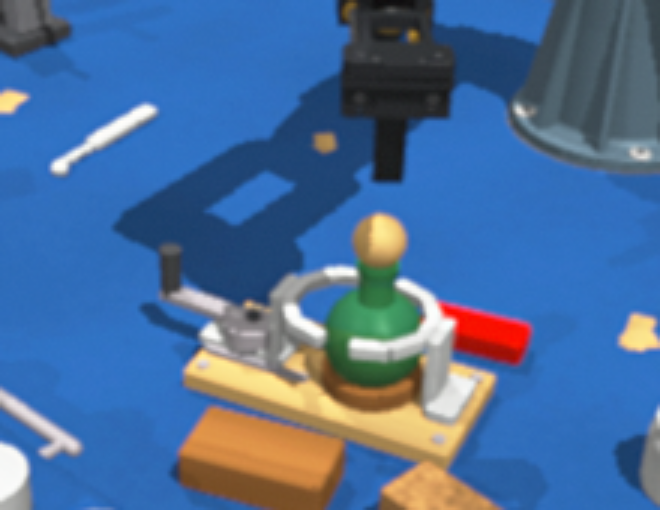

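The jar is upright: the stopper at (379,240) stands directly over the body at (375,335), with a fitted tilt of 0.1°. The stopper fit's residual is inflated by gripper pixels. Next is the lever post at (170,268).

```bash
cat > l.py <<'E'
from h import *
post=np.array([.604,-.067,0]); 
R=tool([0,0,1],EX)
E
python3 - <<'E'
from l import *
print(R[:,1]); print("above",delta(post+[0,0,.16],R),"neg",delta(post+[0,0,.16],tool([0,0,1],-EX)))
p,d=r.camera("top");cv2.imwrite("pics/l_top.png",cv2.resize(p[130:300,150:370,::-1],None,fx=3,fy=3))
C=cloud("top",d);m=(np.linalg.norm(C[...,:2]-post[:2],axis=-1)<.03)&(C[...,2]>.08)&(C[...,2]<.1)
print(m.sum(),C[m].mean(0))
v,u=np.nonzero(m);print(u.min(),u.max(),v.min(),v.max(),proj("top",[.604,-.067,.085]))
E
```

```text
[0.964962   0.26238967 0.        ]
above (array([0.004, 0.001, 0.454]), array([-163.3,  -83.5,   70.1])) neg (array([-2.000e-03,  6.000e-03, -2.688e+00]), array([-163.3,  -83.5,   70.1]))
38 [ 0.60226348 -0.06879765  0.08439907]
302 308 199 205 [[304.21405985 201.35935866]]
```

View pics/l_top.png

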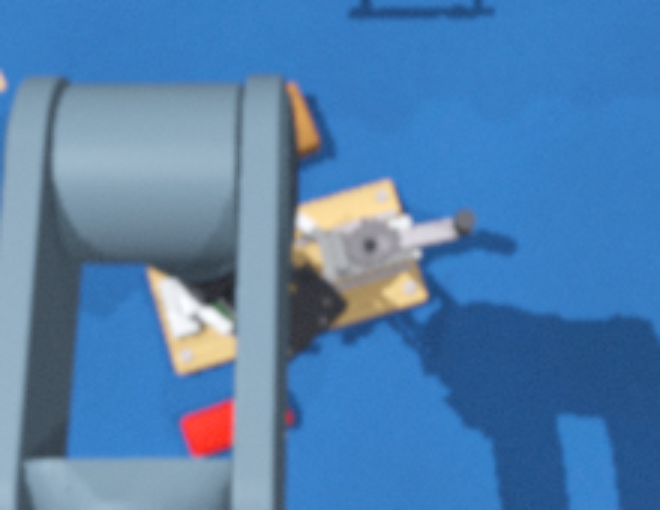

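The post top is at (463,222) and the pin at (370,244) in the crop, so I'll take the post as (0.603, -0.0685). First I'll move above it at the current height, then down.

```bash
python3 - <<'E'
from l import *
print(ray("top",[[370/3+149.7,244/3+129.7]],.05), ray("top",[[463/3+149.7,222/3+129.7]],.085))
post=np.array([.603,-.0685,0]);print(delta(post+[0,0,.16],R))
E
```

```text
[[0.58610273 0.01014042 0.05      ]] [[ 0.59818431 -0.06638006  0.085     ]]
(array([0.003, 0.001, 0.454]), array([-164.1,  -84.9,   68.6]))
```

>>> move_arm(deltas=[[[0,0,0.05],[-12,-6,0],-1],[[0,0,0.12],[-36,-18,0],-1],[[0,0,0.2],[-64,-33,0],-1],[[0,0,0.28],[-92,-48,0],-1],[[0,0,0.36],[-120,-62,10],-1],[[0,0,0.42],[-146,-75,30],-1],[[0,0,0.45],[-160,-81,50],-1],[[0,0,0.455],[-165,-84,65],-1],[[0,0,0.455],[-165,-84,70],-1],[[0,0,0.455],[-165,-84,70],-1]])

```text
time_s: 9.25
eef_pos: [0.604, -0.0677, 0.1584]
tcp_rot: [3.139, -0.001, 1.836]
ft_force: [0.2, 0.7, -0.7]
gripper_width: 0.0881
```

```bash
python3 - <<'E'
from l import *
st();post=np.array([.603,-.0685,0]);print(delta(post+[0,0,.056],R))
p,d=r.camera("scene");B,S=jar("scene",p,d)
cv2.imwrite("pics/lp_scene.png",cv2.resize(p[120:290,190:410,::-1],None,fx=3,fy=3))
E
```

```text
9.25 [ 0.604  -0.0677  0.1584] [ 3.139e+00 -1.000e-03  1.836e+00] [ 0.2   0.73 -0.69] 0.0881 [-0.31  0.33  1.59  0.    1.22 -0.57]
(array([ 0.002, -0.001,  0.   ]), array([ -0.5,  -1.4, 102.4]))
scene body [0.5577 0.1095 0.0616] 0.0015 384 stop [0.5586 0.1107 0.1499] 0.0014 168 dist 0.0883
```

View pics/lp_scene.png

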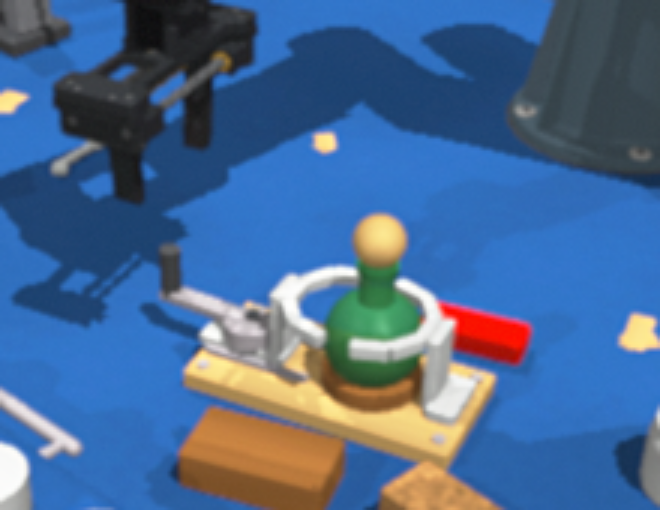

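The open fingers are above the post, and the jar reads upright to about 1°. I'll descend and close gently.

>>> move_arm(deltas=[[[0,0,0],[0,-1,12],-1],[[0,0,0],[0,-2,30],-1],[[0,0,0],[0,-3,50],-1],[[0,0,0],[0,-3,70],-1],[[0,0,0],[0,-3,88],-1],[[0,0,0],[0,-3,98],-1],[[0,0,0],[0,-3,102],-1],[[0,0,0],[0,-3,102],-1],[[0,0,0],[0,-3,102],-0.2],[[0,0,0],[0,-3,102],0]], newtons=8)

```text
time_s: 10.55
eef_pos: [0.6023, -0.0686, 0.0577]
tcp_rot: [3.137, 0.001, 1.836]
ft_force: [0.7, 0.0, 0.0]
gripper_width: 0.0701
```

>>> move_arm(deltas=[[[0,0,0],[0,0,0],0.2],[[0,0,0],[0,0,0],0.35],[[0,0,0],[0,0,0],0.5],[[0,0,0],[0,0,0],0.65],[[0,0,0],[0,0,0],0.8],[[0,0,0],[0,0,0],0.9],[[0,0,0],[0,0,0],0.9],[[0,0,0],[0,0,0],0.9],[[0,0,0],[0,0,0],0.9],[[0,0,0],[0,0,0],0.9]], newtons=8)

```text
time_s: 11.8
eef_pos: [0.6022, -0.0687, 0.0576]
tcp_rot: [3.137, 0.001, 1.836]
ft_force: [-0.8, -0.6, -0.8]
gripper_width: 0.0174
```

```bash
python3 - <<'E'
from l import *
st()
p,d=r.camera("scene")
cv2.imwrite("pics/lg_scene.png",cv2.resize(p[120:290,190:410,::-1],None,fx=3,fy=3))
piv=np.array([.5855,.0092,0])  # mean of estimates
s=r.state()['eef_pos'];v=(s-piv)[:2];print("radius",np.linalg.norm(v),"cam deg",np.degrees(np.arctan2(EX@[-v[0],-v[1],0],-EY@[v[0],v[1],0])))
R0=Ro.from_euler('xyz',r.state()['tcp_rot'])
print("piv in tool",R0.inv().apply(piv-s)*1000)
E
```

```text
11.8 [ 0.6022 -0.0687  0.0576] [3.137e+00 1.000e-03 1.836e+00] [-0.84 -0.63 -0.77] 0.0174 [-0.31  0.46  1.65  0.    1.03 -0.58]
radius 0.07968246328995632 cam deg 3.094949483243026
piv in tool [79.60889866  4.08238719 57.62046428]
```

View pics/lg_scene.png

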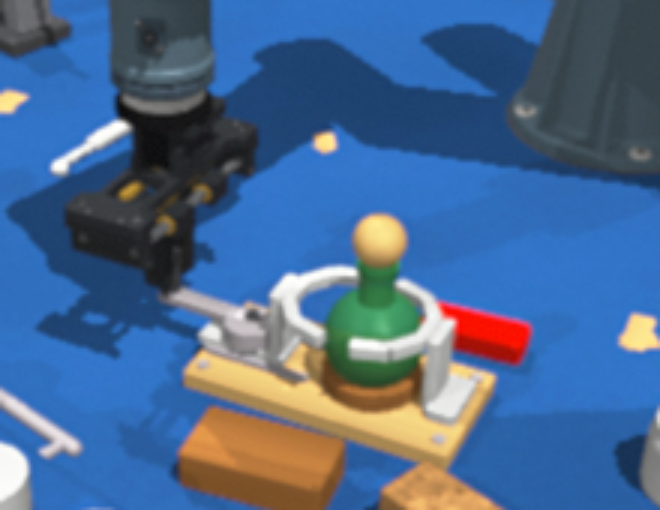

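The post is gripped at 17.4 mm opening, with the fingers at (165,270). I'll swing it about the pin in steps.

```bash
python3 - <<'E'
from h import *
p=np.array([79.7,3.5])
for t in np.r_[np.arange(.1,.95,.1)]:
    c,s=np.cos(t),np.sin(t);print(round(t,2),(p-np.array([[c,-s],[s,c]])@p).round(1))
E
```

```text
0.1 [ 0.7 -7.9]
0.2 [  2.3 -15.8]
0.3 [  4.6 -23.4]
0.4 [  7.7 -30.8]
0.5 [ 11.4 -37.8]
0.6 [ 15.9 -44.4]
0.7 [ 21.  -50.5]
0.8 [ 26.7 -56.1]
0.9 [ 32.9 -61.1]
```

>>> move_arm(deltas=[[[0,0,0.05],[0.3,-4,0],0.9],[[0,0,0.1],[0.7,-7.9,0],0.9],[[0,0,0.2],[2.3,-15.8,0],0.9],[[0,0,0.3],[4.6,-23.4,0],0.9],[[0,0,0.4],[7.7,-30.8,0],0.9],[[0,0,0.5],[11.4,-37.8,0],0.9],[[0,0,0.6],[15.9,-44.4,0],0.9],[[0,0,0.7],[21,-50.5,0],0.9],[[0,0,0.8],[26.7,-56.1,0],0.9],[[0,0,0.8],[26.7,-56.1,0],0.9]])

```text
time_s: 13.1
eef_pos: [0.541, -0.0572, 0.0576]
tcp_rot: [3.138, -0.003, 1.038]
ft_force: [-0.5, 2.1, 1.0]
gripper_width: 0.0177
```

```bash
python3 - <<'E'
from l import *
st()
p,d=r.camera("scene");B,S=jar("scene",p,d)
cv2.imwrite("pics/lm_scene.png",cv2.resize(p[120:290,190:410,::-1],None,fx=3,fy=3))
S=r.state();R0=Ro.from_euler('xyz',S['tcp_rot']);piv=np.array([.5855,.0092,0])
p=(R0.inv().apply(piv-S['eef_pos'])*1000)[:2];print(p,np.linalg.norm(p))
for t in np.r_[np.arange(.1,.75,.1)]:
    c,s=np.cos(t),np.sin(t);print(round(t,2),(p-np.array([[c,-s],[s,c]])@p).round(1))
E
```

```text
13.1 [ 0.541  -0.0572  0.0576] [ 3.138e+00 -3.000e-03  1.038e+00] [-0.5   2.1   1.04] 0.0177 [-0.32  0.35  1.81  0.    0.98  0.21]
scene body [0.5578 0.1106 0.0613] 0.0015 368 stop [0.5588 0.1107 0.1498] 0.0013 154 dist 0.0886
[79.66758064  4.13874425] 79.7750124340035
0.1 [ 0.8 -7.9]
0.2 [  2.4 -15.7]
0.3 [  4.8 -23.4]
0.4 [  7.9 -30.7]
0.5 [ 11.7 -37.7]
0.6 [ 16.3 -44.3]
0.7 [ 21.4 -50.4]
```

View pics/lm_scene.png

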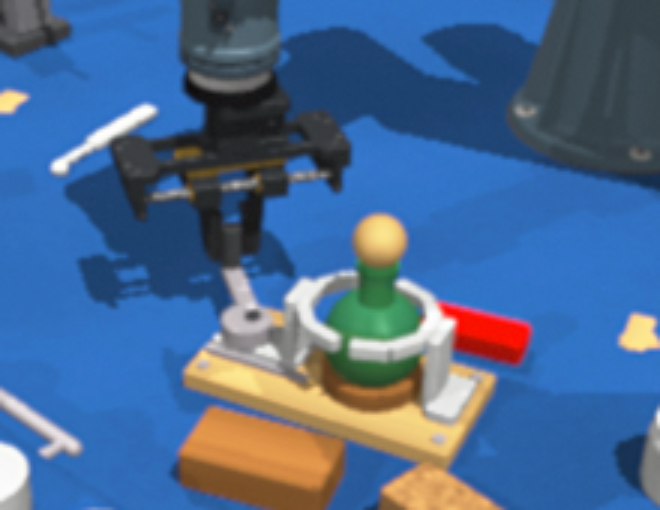

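The lever is halfway, the collar half has moved in, the jar is unmoved and the force is small. Continuing.

>>> move_arm(deltas=[[[0,0,0.05],[0.3,-4,0],0.9],[[0,0,0.1],[0.8,-7.9,0],0.9],[[0,0,0.2],[2.4,-15.7,0],0.9],[[0,0,0.3],[4.8,-23.4,0],0.9],[[0,0,0.4],[7.9,-30.7,0],0.9],[[0,0,0.5],[11.7,-37.7,0],0.9],[[0,0,0.6],[16.3,-44.3,0],0.9],[[0,0,0.65],[18.8,-47.4,0],0.9],[[0,0,0.7],[21.4,-50.4,0],0.9],[[0,0,0.7],[21.4,-50.4,0],0.9]])

```text
time_s: 14.4
eef_pos: [0.5087, -0.0133, 0.0576]
tcp_rot: [3.141, -0.004, 0.341]
ft_force: [-2.2, 0.3, 3.5]
gripper_width: 0.0177
```

```bash
cat > chk.py <<'E'
from l import *
import sys
st()
p,d=r.camera("scene");B,S=jar("scene",p,d)
cv2.imwrite(f"pics/{sys.argv[1]}.png",cv2.resize(p[120:290,190:410,::-1],None,fx=3,fy=3))
S=r.state();R0=Ro.from_euler('xyz',S['tcp_rot']);piv=np.array([.5855,.0092,0])
p=(R0.inv().apply(piv-S['eef_pos'])*1000)[:2];v=(S['eef_pos']-piv)
print(p,"cam deg est",np.degrees(np.arctan2(-EX@v,-EY@v)))
for t in (.02,.04,.06,.08,.1):
    c,s=np.cos(t),np.sin(t);print(round(t,2),(p-np.array([[c,-s],[s,c]])@p).round(1))
E
python3 chk.py l2
```

```text
14.4 [ 0.5087 -0.0133  0.0576] [ 3.141 -0.004  0.341] [-2.17  0.27  3.47] 0.0177 [-0.26  0.28  1.9   0.    0.96  0.97]
scene body [0.5581 0.1104 0.0609] 0.0014 358 stop [0.5581 0.1097 0.1501] 0.0242 186 dist 0.0892
[79.66877968  4.36955422] cam deg est 88.82638328577532
0.02 [ 0.1 -1.6]
0.04 [ 0.2 -3.2]
0.06 [ 0.4 -4.8]
0.08 [ 0.6 -6.4]
0.1 [ 0.8 -7.9]
```

View pics/l2.png

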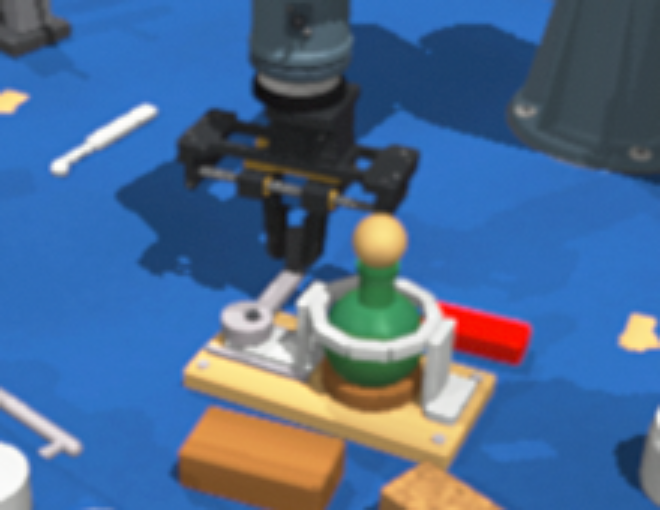

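The collar is almost shut around the jar and no stop force has shown yet. I'll creep on.

>>> move_arm(deltas=[[[0,0,0.01],[0,-0.8,0],0.9],[[0,0,0.01],[0,-0.8,0],0.9],[[0,0,0.02],[0.1,-1.6,0],0.9],[[0,0,0.02],[0.1,-1.6,0],0.9],[[0,0,0.03],[0.1,-2.4,0],0.9],[[0,0,0.03],[0.1,-2.4,0],0.9],[[0,0,0.04],[0.2,-3.2,0],0.9],[[0,0,0.04],[0.2,-3.2,0],0.9],[[0,0,0.04],[0.2,-3.2,0],0.9],[[0,0,0.04],[0.2,-3.2,0],0.9]])

```text
time_s: 15.7
eef_pos: [0.5086, -0.012, 0.0577]
tcp_rot: [3.138, -0.005, 0.301]
ft_force: [0.4, -9.3, -1.5]
gripper_width: 0.0176
```

```bash
python3 chk.py l3
```

```text
15.7 [ 0.5086 -0.012   0.0577] [ 3.138 -0.005  0.301] [ 0.38 -9.27 -1.48] 0.0176 [-0.26  0.28  1.9  -0.    0.95  1.01]
scene body [0.5581 0.1106 0.0612] 0.0016 364 stop [0.5585 0.1097 0.1503] 0.0254 194 dist 0.0891
[79.45334517  2.37146675] cam deg est 89.82415539511113
0.02 [ 0.1 -1.6]
0.04 [ 0.2 -3.2]
0.06 [ 0.3 -4.8]
0.08 [ 0.4 -6.3]
0.1 [ 0.6 -7.9]
```

The lever stopped short of the command with 9.3 N of reaction, which matches its stop; the estimate is 89.8°. One more light press to confirm, then release.

>>> move_arm(deltas=[[[0,0,0.01],[0,-1.5,0],0.9],[[0,0,0.02],[0,-2.5,0],0.9],[[0,0,0.02],[0,-3,0],0.9],[[0,0,0.02],[0,-3,0],0.9],[[0,0,0.02],[0,-3,0],0.7],[[0,0,0.02],[0,-3,0],0.6],[[0,0,0.02],[0,-2,0],0.5],[[0,0,0.02],[0,-1,0],0.3],[[0,0,0.02],[0,0,0],0.1],[[0,0,0.02],[0,0,0],0.1]])

```text
time_s: 17.0
eef_pos: [0.5086, -0.0117, 0.0577]
tcp_rot: [3.138, -0.005, 0.281]
ft_force: [0.1, 0.2, -0.3]
gripper_width: 0.0397
```

```bash
python3 chk.py l4
```

```text
17.0 [ 0.5086 -0.0117  0.0577] [ 3.138 -0.005  0.281] [ 0.08  0.22 -0.29] 0.0397 [-0.26  0.28  1.9  -0.    0.95  1.03]
scene body [0.5586 0.1102 0.061 ] 0.0015 346 stop [0.5581 0.11   0.1499] 0.0168 176 dist 0.0889
[79.44647238  1.04317834] cam deg est 89.99104741802972
0.02 [ 0.  -1.6]
0.04 [ 0.1 -3.2]
0.06 [ 0.2 -4.8]
0.08 [ 0.3 -6.3]
0.1 [ 0.5 -7.9]
```

View pics/l4.png

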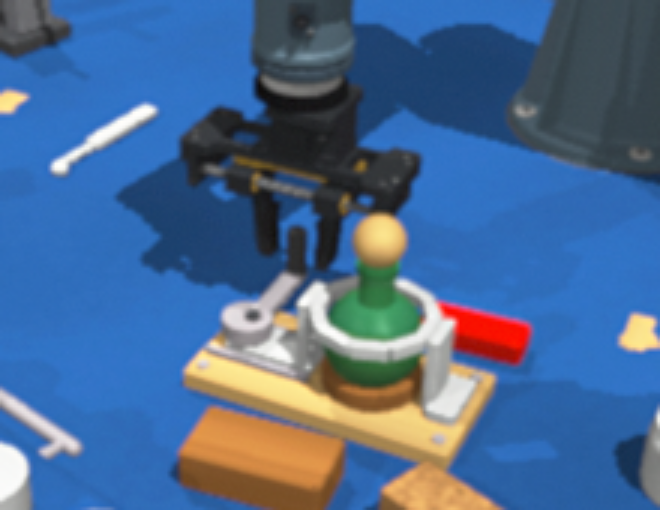

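The fingers are open around the post at (297,250). Straight up now, then away from the jar.

>>> move_arm(deltas=[[[0,0,0],[0,0,-10],0.1],[[0,0,0],[0,0,-30],0.1],[[0,0,0],[0,0,-60],0.1],[[0,0,0],[0,0,-90],0.1],[[0,0,0],[0,0,-120],0.1],[[0,0,0],[-10,30,-150],0.1],[[0,0,0],[-20,70,-175],0.1],[[0,0,0],[-30,120,-190],0.1],[[0,0,0],[-40,150,-190],0.1],[[0,0,0],[-40,160,-190],0.1]])

```text
time_s: 18.3
eef_pos: [0.5133, -0.1778, 0.2488]
tcp_rot: [3.138, -0.006, 0.279]
ft_force: [-0.2, -0.1, 0.0]
gripper_width: 0.0395
```

```bash
python3 chk.py l5; python3 - <<'E'
from l import *
p,d=r.camera("top");cv2.imwrite("pics/f_top.png",cv2.resize(p[130:300,150:370,::-1],None,fx=3,fy=3))
try:jar("top",p,d)
except Exception as e:print(e)
q,d=r.camera("scene");o=cv2.imread("pics/scene0.png")[:,:,::-1]
C=cloud("scene",d)
B=np.array([.5583,.1103,0]);piv=B-.105*EY
print("post closed expected",piv-.08*EX,"open",piv-.08*EY)
m=(np.linalg.norm(C[...,:2]-(piv-.08*EX)[:2],axis=-1)<.03)&(C[...,2]>.05)&(C[...,2]<.1);print(m.sum(),C[m].mean(0))
E
```

```text
18.3 [ 0.5133 -0.1778  0.2488] [ 3.138 -0.006  0.279] [-0.24 -0.08  0.04] 0.0395 [-0.55  0.1   1.68  0.    1.36  0.74]
scene body [0.5586 0.1107 0.0608] 0.0013 347 stop [0.5589 0.1109 0.1492] 0.0015 164 dist 0.0884
[ 119.26093962 -160.98386513] cam deg est 36.24138242477625
0.02 [-3.2 -2.4]
0.04 [-6.3 -4.9]
0.06 [-9.4 -7.4]
0.08 [-12.5 -10. ]
0.1 [-15.5 -12.7]
top body [0.5578 0.1109 0.0604] 0.0015 213 stop [0.5596 0.1116 0.1489] 0.0015 139 dist 0.0885
post closed expected [ 0.508652 -0.012017  0.      ] open [ 0.606844 -0.068225  0.      ]
101 [ 0.51393914 -0.00880747  0.07081197]
```

View pics/l5.png

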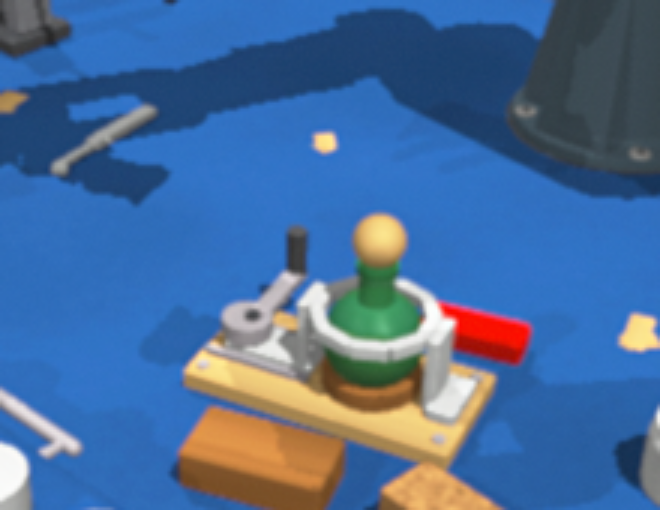

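View pics/f_top.png

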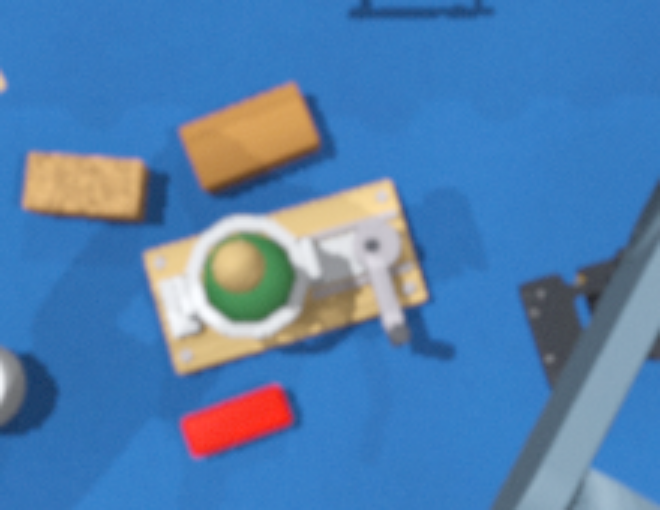

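The collar ring is closed around the upright jar at (240,275), with a fitted tilt under 1.3° in both cameras. The lever is perpendicular to the board with its post at (400,330), and the post grip at the stop was within 1 mm of the expected closed position. The bystanders have not moved and the gripper is clear, so I'll hand in.

```bash
python3 -c "
from workcell import r
print(r.job_done(), r.state()['time_s'])"
```

```text
the job is handed in; nothing more can be done
the job is handed in; nothing more can be done
```

The job is done and handed in at about 18.5 s. The jar stands upright in its cup, and the collar is closed around it.

- **Jar:** I gripped it by the stopper, turned it about the centre of its body and let it go. After the collar closed, both cameras showed it upright to about 0.2° and 1.3°, with the body centre at the seat to within 2 mm.
- **Lever:** I gripped its post and swung it about 90° until it met its stop, at 9.3 N reaction. One more light press moved it only 0.3 mm, to an estimated 90.0°. I then opened the gripper and moved it clear.
- **Other things:** The sanding block, cork and gummi looked unmoved in the pictures. The flat jar, tin, pick and brush were judged only from path clearance, as the final crops did not show all of them in full. The highest force I saw at the end of a move was 9.3 N.
- **Checks that disagreed:** Several scene-camera fits of the stopper (residual 17–43 mm) were spoilt by gripper pixels beside it. The last two fits, with the gripper away, were clean (1.5 mm residual).

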